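Press a snap cap home with the ratchet capping clamp

ROBOT

A 7-joint arm with a two-finger parallel gripper is mounted at the origin on the work surface. World frame = base frame: x ahead of the robot, y to its left, z up, the work surface at z = 0. Lengths are in m, angles in rad, forces in N, time in s.
With the tool pointing down it reaches from about 0.4 to 0.875 m from the base axis. Payload 19.3 kg.
Tool frame: the origin (TCP) lies at the very end of the fingers, on their centre line; the grasp point (between the pads) lies 19 mm behind it; z points along the fingers, y is the line along which they close (so a half turn about z gives the same grasp; the last joint's range is limited). The gripper opens to 85 mm and grips with 20 to 120 N. Pads are 22 mm wide; open, the fingers measure 114 mm over their backs; the gripper's body (76 mm by 85 mm) begins 54 mm behind the grasp point. The pads swing forward as they close: fully open they stand 13 mm farther back than shut.
Start: joints at [1.258, 0.521, -0.036, 1.599, 0.021, 1.021, -0.113], TCP at [0.15, -0.607, 0.231] pointing down, gripper open.
Joint ranges: [-2.91, 2.91], [-0.3, 2.13], [-1.5, 1.42], [0.17, 2.43], [-1.26, 4.41], [0.16, 1.93], [-2.52, 2.52]. Speed limits (rad/s): [1.89, 1.89, 2.39, 2.39, 3.01, 3.01, 3.01].

INTERFACE

Orientations are given as [roll, pitch, yaw] about the fixed x, y, z axes, in that order (R = Rz(yaw) Ry(pitch) Rx(roll)).
In Python, from workcell import bot gives the robot as it stands.
- The arm moves only by the tool jog_arm, never from a script. Its argument "motion" is a list of rows, each a list of 5 numbers: the shift along the tool's x, y, z scaled (see below), then the turn about the tool's z scaled (see below), then the opening, from 0 (shut) to 1 (fully open). A call has 1 to 12 rows; each row shifts and turns the commanded pose from where the row before left it, along the tool's axes as they then stand; what a row does not reach is not made up. The controller multiplies each number of a shift by 30 mm and each number of a turn by 0.08 rad. A row lasts 1/10 s, in which the tool goes at most 50 mm and 8.59 degrees, less where a joint would pass 70% of its speed; a pose out of reach is approached as far as the arm can. A call with a number of a shift or a turn outside -1 to 1 is refused whole. A call with a gripper value outside its range is refused whole. The fingers move at their own pace and stop on an object; "newtons" is the grip in N (left out, the last holds). Time passes only in rows, so rows that do not move let the fingers close. It gives the time, the measured TCP pose, the force, the opening and the grip force at its end, in the units of the state.
- bot.observe(): the state, without advancing time (a new reading comes with each control period).
- bot.grab_frame(name): name is "side" or "top"; returns a dict with "pixels" (480x640x3 uint8, red, green, blue), "fovy" (degrees; the focal length in pixels is half the picture's height over the tangent of half this angle, whatever the lens; pixels are square), "cx", "cy" (the principal point, pixels), "rvec" (rotation vector, rad) and "tvec" (3), from world to camera coordinates, as OpenCV has them. Camera axes: x right, y down, z forward; pixel columns grow to the right and rows downward; lengths in m; the calibration is good to about 2 mm. A picture is of the moment at which its call begins. There is no depth.
- bot.job_done(): hands the job in; it is judged then, once.
The state is a dict: "clock": time; "qpos": joint angles; "qd": joint speeds; "joint_efforts": joint torques, N m; "position": TCP position; "tool_rot": TCP orientation; "force": force on the tool from outside, world axes, zero at the start; "moment": the same for the moment, N m; "grip_width": finger opening in m; "finger_force": force on a finger pad.
Only numpy, scipy, OpenCV 4.12 (cv2) and the standard library are available. Lean on these libraries where they do the work, as an engineer would, in place of code of your own. Each camera call takes 0.05 s, during which the arm holds its last target. There are 200 camera calls.

TASK

Press the loose snap cap fully home on the glass vial that lies in the ratchet clamp: pump the black trigger stroke by stroke, letting it come right up between strokes, and stop once the cap is home and the trigger has gone firm under a solid push, because forcing it further cracks the glass. Then press the release tab and keep it down until the jaw has sprung all the way back. Move the jaw only with trigger and tab, do not touch the vial or its cap, and leave the vial lying in its cradle and the other things where they stand.

Things in the scene. Friction and masses are not known exactly. Their poses are not given: they have to be found in the camera images.
- clamp: ratchet clamp fixed to the desk, grey bed 315 x 84 x 10 mm. Origin on the desk under the trigger pivot; +x: the way the jaw advances, z up. Along x in mm: trigger pad -88, two trigger cheeks -11 to 11 (y +-27, top z 102), release tab 32, pawl cheeks 56 to 76 (top z 54), jaw face 118 when back (jaw 40 wide, top z 60), V cradle 155 to 240; an 18 mm wide toothed bar runs to the jaw
- trigger_pad (a point): middle of the top of the trigger's black pad, 36 mm along the clamp's x, 34 mm across, pressed from above. Its lever pivots 92 mm above the desk over the clamp's origin. At rest the pad is tipped up by 0.24 rad, top about 118 mm above the desk; a full stroke is 33 mm down. Up to 10 N moves the free jaw (2 to 5 N while idle), 9 to 13 N slides the cap on; a spring brings the trigger up again
- trigger (a joint): trigger angle in rad: 0 up, 0.38 down at its own stop (harmless). The first 0.18 is idle; a full stroke moves the jaw 8 to 9 mm, of which one tooth (7 mm) stays when the trigger comes up. 3 to 7 strokes, the last cut short: with the cap home it goes firm before its stop, about 2 N per mm at the pad; push it to 16 to 20 N there; over about 23 N cracks the glass
- release_tab (a point): middle of the top of the dark steel release tab, 26 mm along the clamp's x, 30 mm wide (y), about 62 mm above the desk, between the trigger cheeks and the jaw; it is pressed down from above
- release (a joint): release tab angle in rad: 0 to 0.04 at rest, 0.33 fully down at its stop (tab 10 to 11 mm lower and 5 mm nearer the trigger). Needs 1 to 6 N, up to 12 N for a moment if the jaw is held under load; the teeth are free from about 0.18 on if the trigger is up. Press it right down: let go too early and the pawl catches the jaw again
- jaw (a joint): jaw advance in m: 0 fully back (held there by a light spring), up to 0.045; it moves towards the clamp's +x
- jaw_pad: rubber facing of the jaw, 8 mm thick, 34 mm wide, 36 mm high, which presses on the cap; origin at the middle of its back, 8 mm behind its face; it yields about 1 mm per 12 N
- end_stop: grey end stop fixed across the bed, 50 mm wide, 52 mm high, 12 mm thick; origin under its face that looks to the jaw, on the bed's top (10 mm above the desk); same axes as the clamp. It is pinned in a different place along the bed each time
- vial: amber glass vial with paper label lying in the cradle along the clamp's x, 38 mm in diameter, body 60 mm long, neck 25 mm in diameter; origin on its axis at its bottom, which looks to the end stop (1 to 6 mm short of it at first); its mouth looks to the jaw (its own -x); axis 36 mm above the desk
- cap_face (a point): middle of the outer end face of the white ribbed snap cap, 32 mm in diameter, 20 mm long; with the cap home it lies 82 mm from the vial's bottom
- cap (a joint): how far the cap still stands out of its home position on the vial, in m: 6 to 9 mm at first, 0 fully home; it is stiff (about 6 N to slide) and stays where it is left
- amber_bottle: amber bottle with black cap, 52 mm in diameter, 105 mm tall, standing beyond the clamp; origin at the centre of its underside; to be left alone
- tablet_jar: white plastic jar, 54 mm in diameter, 75 mm tall, standing beyond the clamp; origin at the centre of its underside; to be left alone
- mortar: white ceramic bowl, 90 mm in diameter, 55 mm tall, on the robot's side of the clamp; origin at the centre of its underside; to be left alone
There are look-alikes about, which are no part of the job. Leave any blue or purple look-alike of the vial alone.

How it is judged:
By the outcome, as a careful person would: the job done as asked, in the order asked, and still so for the second after the job is handed in, with the robot touching nothing.
It also fails if it takes over 54 s, if anything falls off the work surface, if the arm or the gripper's body presses on something with over 40 N, if the wrist force passes 120 N, or if a joint passes its speed limit or range.

## Working session

There is one attempt and no reset: what is moved stays moved. The work goes in short steps, Python scripts to look and compute and a tool call to move; the robot and the scene stay as the last step left them, time stands still between calls to the robot, and variables do not carry over. Pictures are saved under pics/ and viewed, at most 10 in all, crops included, and the job is handed in when it is done.

Besides the shell and the picture viewer there is one more tool, called after "Request:" as name(argument=value, ...), one argument or row to a line, values as JSON. jog_arm: Moves the arm, as the interface text tells. Shifts and turns lie within -1 to 1; 1 stands for 30 mm of shift or 0.08 rad of turn. Its arguments: {"type":"object","properties":{"motion":{"type":"array","items":{"type":"array","items":{"type":"number"}}},"newtons":{"type":"number"}},"required":["motion"]}

```bash
mkdir -p pics
python3 - <<'E'
from workcell import bot
import cv2,numpy as np
for n in("side","top"):
    f=bot.grab_frame(n);cv2.imwrite(f"pics/{n}0.png",f["pixels"][:,:,::-1])
    print(n,f["fovy"],f["cx"],f["cy"],f["rvec"],f["tvec"])
s=bot.observe();print(s)
E
```

```text
side 42.30282449629792 317.8565817325335 236.76282207550867 [ 0.68397464 -2.68865178  0.99503609] [0.38957589 0.28993902 1.12474747]
top 54.885587488560766 328.1564194031797 246.4478927018812 [ 2.14826898 -2.13199143  0.19318707] [-0.08450926  0.51292229  1.0578014 ]
{'clock': 0.1, 'qpos': array([ 1.25779208,  0.52195224, -0.03636085,  1.59991787,  0.0211635 ,
        1.0211177 , -0.11279219]), 'qd': array([ 0.0001228 , -0.00133052, -0.00156989, -0.00151383, -0.00082552,
        0.00119232, -0.00064671]), 'joint_efforts': array([ 6.38477897e-03, -9.28474903e+01,  1.98505439e+00, -3.70530331e+01,
        1.81775173e-02,  5.23723618e-03, -6.45333046e-06]), 'position': array([ 0.15019196, -0.60638299,  0.23079612]), 'tool_rot': array([-3.14058025e+00,  2.29696268e-05,  2.42810381e-01]), 'force': array([-0.59244418,  0.66223136, -0.69989911]), 'moment': array([ 0.04110957, -0.06027555, -0.00683901]), 'finger_force': 0.0, 'grip_width': 0.0852343615198566}
```

View pics/side0.png

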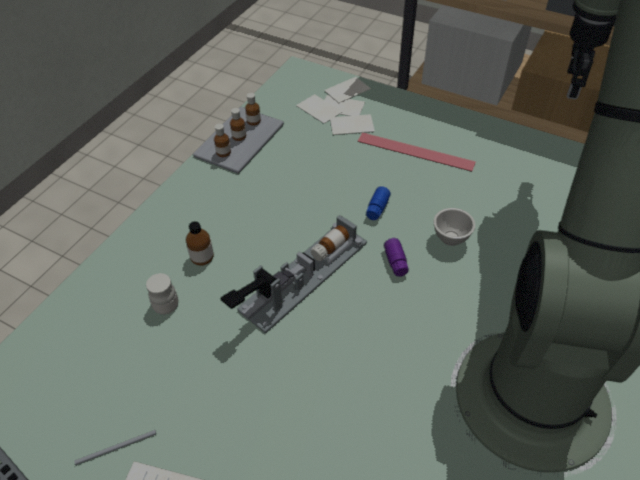

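View pics/top0.png

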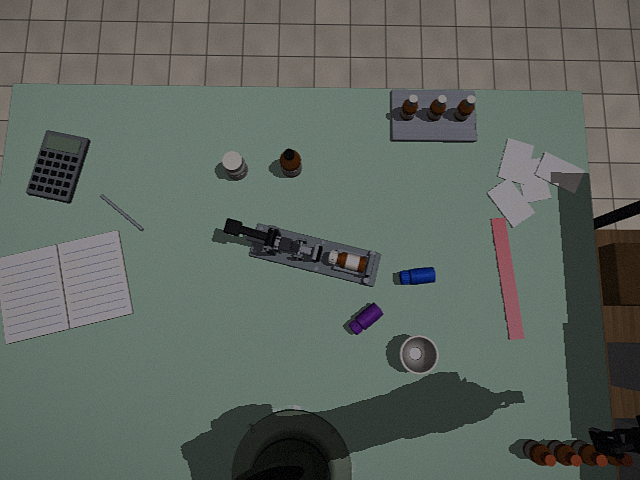

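The top view shows the clamp bed from (255,225) to (380,285), with the trigger pad at (233,227) and its jaw advancing right. The robot base is at the bottom. I'll zoom in next.

```bash
cat > h.py <<'E'
import cv2,numpy as np
from workcell import bot
def cam(f):
    F=240/np.tan(np.radians(f["fovy"])/2)
    K=np.array([[F,0,f["cx"]],[0,F,f["cy"]],[0,0,1]]);R=cv2.Rodrigues(np.array(f["rvec"]))[0]
    return K,R,np.array(f["tvec"])
def plane(c,uv,z):
    K,R,t=c;C=-R.T@t;d=R.T@np.linalg.inv(K)@np.array([*uv,1.])
    return C+d*(z-C[2])/d[2]
def proj(c,p):
    K,R,t=c;q=K@(R@np.array(p)+t);return q[:2]/q[2]
def crop(f,x,y,w,h,s,name):
    cv2.imwrite(name,cv2.resize(f["pixels"][y:y+h,x:x+w,::-1],None,fx=s,fy=s,interpolation=cv2.INTER_CUBIC))
E
python3 - <<'E'
from h import *
f=bot.grab_frame("top");crop(f,210,205,190,95,4,"pics/t1.png")
g=bot.grab_frame("side");crop(g,210,205,170,130,4,"pics/s1.png")
E
```

```text
(no output)
```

View pics/t1.png

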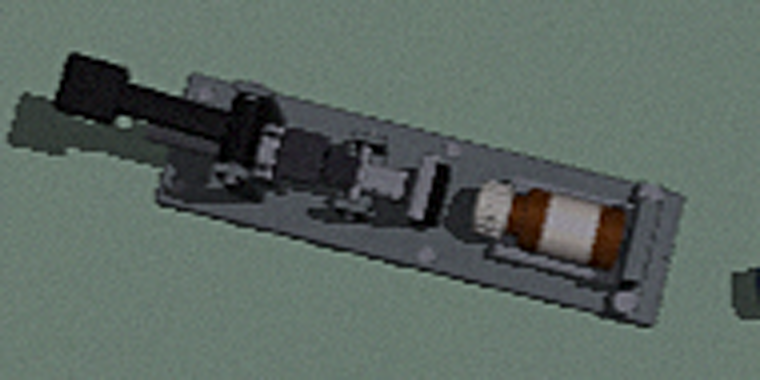

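View pics/s1.png

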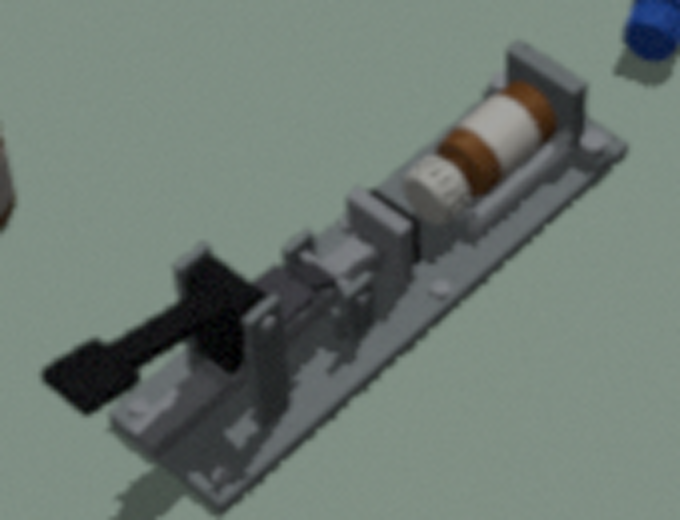

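The top crop shows bed corners at (192,75), (158,200), (652,327) and (685,195), with the pad centred near (93,87) and the dark tab near (303,155). In the side crop the pad centre is near (91,376). Next I'll compute positions.

Run:
```python
from h import *
T=cam(bot.grab_frame("top"));S=cam(bot.grab_frame("side"))
full=lambda p:(np.array(p)+.5)/4-.5+np.array([210,205])
c=[plane(T,full(p),.01) for p in[(192,75),(158,200),(652,327),(685,195)]]
print(np.round(c,4)); print([round(np.linalg.norm(c[i]-c[(i+1)%4]),4) for i in range(4)])
ax=(c[2]+c[3]-c[0]-c[1]);ax2=(c[3]-c[0]);print(np.arctan2(ax[1],ax[0]),np.arctan2(ax2[1],ax2[0]))
ctr=np.mean(c,0);print("bed ctr",ctr)
def ray(c,uv):
    K,R,t=c;d=R.T@np.linalg.inv(K)@np.array([*uv,1.]);return -R.T@t,d/np.linalg.norm(d)
def tri(a,b):
    C1,d1=ray(T,full(a));C2,d2=ray(S,full(b))
    k=np.linalg.lstsq(np.c_[d1,-d2],C2-C1,rcond=None)[0];p,q=C1+d1*k[0],C2+d2*k[1];return (p+q)/2,np.linalg.norm(p-q)
print("pad",tri((93,87),(91,376)))
pad=plane(T,full((93,87)),.118);print("pad118",pad)
th=np.arctan2(ax[1],ax[0]);u=np.array([np.cos(th),np.sin(th),0]);v=np.array([-u[1],u[0],0])
for nm,px,z in[("tabA",(303,153),.062),("tabB",(340,165),.062),("jawpadtop",(437,195),.055),("capface",(475,208),.04),("pad",(93,87),.118)]:
    p=plane(T,full(px),z);print(nm,p,"rel bedctr",(p-ctr)@u,(p-ctr)@v)
o=pad+.088*u;print("origin from pad",o[:2],"lat",(pad-ctr)@v)
for xx,z in((-.088,.118),(0,.092),(.032,.062),(.118,.06)):
    p=o+xx*u;p[2]=z;print(xx,p,(proj(T,p)-[210,205])*4,(proj(S,p)-[210,205])*4)
```

```text
[[ 0.5755  0.0937  0.01  ]
 [ 0.4972  0.112   0.01  ]
 [ 0.422  -0.1895  0.01  ]
 [ 0.5031 -0.2105  0.01  ]]
[np.float64(0.0804), np.float64(0.3107), np.float64(0.0838), np.float64(0.3127)]
-1.8099611269435014 -1.8044800349103411
bed ctr [ 0.49946134 -0.04858082  0.01      ]
pad (array([0.54740958, 0.13523995, 0.10938315]), np.float64(0.0022767750067982386))
pad118 [0.54450559 0.13306007 0.118     ]
tabA [0.51804014 0.01989952 0.062     ] rel bedctr -0.07093227670720957 0.0018275870883932045
tabB [ 0.51110318 -0.00187946  0.062     ] rel bedctr -0.048129908039851434 0.0002473289631681903
jawpadtop [ 0.49490464 -0.05874503  0.055     ] rel bedctr 0.010954347326161273 -0.002019183741662809
capface [ 0.48956508 -0.08132924  0.04      ] rel bedctr 0.03416061548770761 -0.0018567545008653218
pad [0.54450559 0.13306007 0.118     ] rel bedctr -0.1871412827171853 0.0007329754197829379
origin from pad [0.52365915 0.04756489] lat 0.0007329754197829379
-0.088 [0.54450559 0.13306007 0.118     ] [91.5 85.5] [ 97.48351856 363.22637732]
0 [0.52365915 0.04756489 0.092     ] [249.03691411 132.21625194] [238.7415587  283.81118418]
0.032 [0.51607863 0.01647573 0.062     ] [307.28087144 154.85045383] [289.28526599 282.20734392]
0.118 [ 0.49570598 -0.06707638  0.06      ] [449.69825359 190.97300617] [406.90602714 185.65463215]
```

Request:
jog_arm(
  motion=[
    [0, 0, 0, -1, 0],
    [0, 0, 0, -1, 0],
    [0, 0, 0, -1, 0],
    [0, 0, 0, -1, 0],
    [0, 0, 0, -1, 0],
    [0, 0, 0, -1, 0],
    [0, 0, 0, -1, 0],
    [0, 0, 0, -1, 0],
    [0, 0, 0, -1, 0],
    [0, 0, 0, -1, 0],
    [0, 0, 0, -1, 0],
    [0, 0, 0, -1, 0],
  ],
  newtons=60,
)

```text
clock: 1.5
position: [0.1502, -0.6066, 0.2312]
tool_rot: [-3.141, -0.0, 1.206]
force: [-0.3, 0.5, -0.1]
grip_width: -0.0
finger_force: 0.0
```

Request:
jog_arm(
  motion=[
    [0, 0, 0, -1, 0],
    [0, 0, 0, -0.65, 0],
    [0, 0, 0, 0, 0],
  ],
)

```text
clock: 1.8
position: [0.1501, -0.6066, 0.2312]
tool_rot: [-3.142, -0.0, 1.336]
force: [0.9, -0.6, 0.2]
grip_width: 0.0
finger_force: 0.0
```

```bash
cat > go.py <<'E'
from h import *;import sys
from scipy.spatial.transform import Rotation as Ro
s=bot.observe();R=Ro.from_euler('xyz',s["tool_rot"]).as_matrix()
print("t",round(s["clock"],2),"pos",s["position"].round(4),"rot",s["tool_rot"].round(3),"F",s["force"].round(2),"w",round(s["grip_width"],4)); print("q",s["qpos"].round(2))
th=-1.808;u=np.array([np.cos(th),np.sin(th),0]);v=np.array([-u[1],u[0],0]);o=np.array([.5237,.0476,0])
d=s["position"]-o;print("clampframe",np.round([d@u*1e3,d@v*1e3,s["position"][2]*1e3],1))
a=[float(x) for x in sys.argv[1:]]
if a:
    g=o+u*a[0]/1e3+v*a[1]/1e3;g[2]=a[2]/1e3;print("units",(R.T@(g-s["position"])/.03).round(2),"turn",round(((s["tool_rot"][2]-1.334)/.08),2))
E
python3 go.py -88 0 150
```

```text
t 1.8 pos [ 0.1501 -0.6066  0.2312] rot [-3.142 -0.     1.336] F [ 0.93 -0.63  0.21] w 0.0
q [ 1.43  0.53 -0.3   1.59  0.17  1.04  0.85]
clampframe [ 723.7 -209.4  231.2]
units [27.04  7.03  2.71] turn 0.02
```

Request:
jog_arm(
  motion=[
    [0, 1, 0, 0, 0],
    [0, 1, 0, 0, 0],
    [0.5, 1, 0, 0, 0],
    [1, 1, 0, 0, 0],
    [1, 1, 0, 0, 0],
    [1, 1, 0, 0, 0],
    [1, 1, 0, 0, 0],
    [1, 0, 0, 0, 0],
    [1, 0, 0, 0, 0],
    [1, 0, 0, 0, 0],
    [1, 0, 0, 0, 0],
    [1, 0, 0, 0, 0],
  ],
)

```text
clock: 3.0
position: [0.4212, -0.3775, 0.2313]
tool_rot: [3.142, 0.0, 1.333]
force: [0.7, 0.8, 0.3]
grip_width: -0.0003
finger_force: 0.0
```

```bash
python3 go.py -88 0 150
```

```text
t 3.0 pos [ 0.4212 -0.3775  0.2313] rot [3.142 0.    1.333] F [0.68 0.78 0.28] w -0.0003
q [ 0.89  0.45 -0.36  1.75  0.18  0.98  0.22]
clampframe [4.373e+02 3.000e-01 2.313e+02]
units [17.51 -0.02  2.71] turn -0.02
```

Request:
jog_arm(
  motion=[
    [1, 0, 0, 0, 0],
    [1, 0, 0, 0, 0],
    [1, 0, 0, 0, 0],
    [1, 0, 0, 0, 0],
    [1, 0, 0, 0, 0],
    [1, 0, 0, 0, 0],
    [1, 0, 0, 0, 0],
    [1, 0, 0, 0, 0],
    [1, 0, 0, 0, 0],
    [1, 0, 0, 0, 0],
    [1, 0, 0, 0, 0],
    [1, 0, 0, 0, 0],
  ],
)

```text
clock: 4.2
position: [0.5054, -0.0275, 0.2314]
tool_rot: [3.141, -0.0, 1.333]
force: [0.2, -1.0, 0.4]
grip_width: 0.0002
finger_force: 0.0
```

Request:
jog_arm(
  motion=[
    [1, 0, 0, 0, 0],
    [1, 0, 0, 0, 0],
    [1, 0, 0, 0, 0],
    [1, 0, 0, 0, 0],
    [1, 0, 0, 0, 0],
    [0.5, 0, 0, 0, 0],
    [0, 0, 0.7, 0, 0],
    [0, 0, 1, 0, 0],
    [0, 0, 1, 0, 0],
    [0, 0, 0, 0, 0],
    [0, 0, 0, 0, 0],
  ],
)

```text
clock: 5.3
position: [0.5439, 0.1316, 0.1509]
tool_rot: [-3.141, 0.0, 1.334]
force: [0.6, -0.1, -0.1]
grip_width: 0.0001
finger_force: 0.0
```

```bash
python3 go.py -88 0 120; python3 -c "
from h import *
crop(bot.grab_frame('side'),200,170,180,135,4,'pics/s2.png')"
```

```text
t 5.3 pos [0.5439 0.1316 0.1509] rot [-3.141  0.     1.334] F [ 0.63 -0.09 -0.12] w 0.0001
q [-0.    0.56 -0.47  1.83  0.33  0.83 -0.88]
clampframe [-8.640e+01 -1.000e-01  1.509e+02]
units [0.05 0.   1.03] turn -0.0
```

View pics/s2.png

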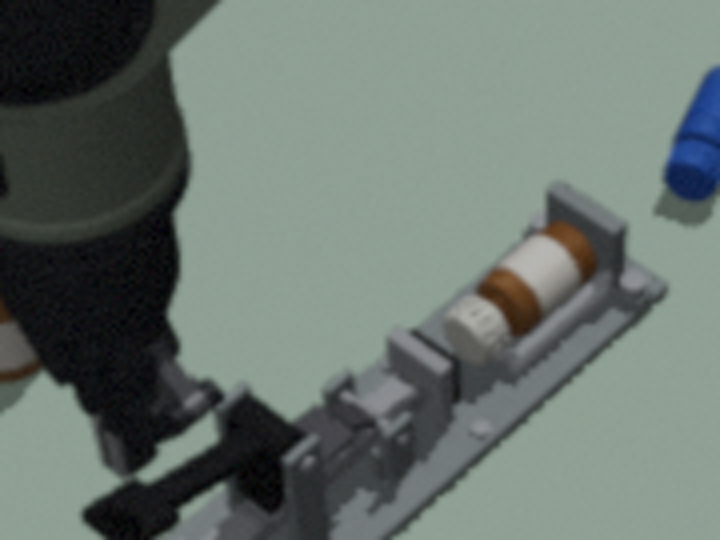

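Fingers hang over the pad, at about (130,460) in the crop. The cap face is about 15 mm from the jaw, so strokes 1 and 2 are free travel. I'll push carefully from stroke 3 on.

Request:
jog_arm(
  motion=[
    [0.2, 0, 0.5, 0, 0],
    [0, 0, 0.5, 0, 0],
    [0, 0, 0.3, 0, 0],
    [0, 0, 0.3, 0, 0],
    [0, 0, 0.3, 0, 0],
    [0, 0, 0, 0, 0],
  ],
)

```text
clock: 5.95
position: [0.5452, 0.1379, 0.0925]
tool_rot: [-3.141, -0.0, 1.335]
force: [0.0, 3.1, 5.5]
grip_width: 0.0003
finger_force: 2.8
```

Request:
jog_arm(
  motion=[
    [0, 0, 0.1, 0, 0],
    [0, 0, 0.05, 0, 0],
    [0, 0, 0, 0, 0],
  ],
)

```text
clock: 6.25
position: [0.5452, 0.1379, 0.089]
tool_rot: [-3.142, -0.0, 1.335]
force: [0.0, 4.0, 6.3]
grip_width: -0.0002
finger_force: 3.0
```

Request:
jog_arm(
  motion=[
    [0, 0, 0.05, 0, 0],
    [0, 0, 0.05, 0, 0],
    [0, 0, 0, 0, 0],
  ],
)

```text
clock: 6.55
position: [0.5452, 0.1378, 0.0861]
tool_rot: [3.142, -0.0, 1.335]
force: [-2.1, 1.9, 6.5]
grip_width: -0.0001
finger_force: 3.6
```

Request:
jog_arm(
  motion=[
    [0, 0, 0.05, 0, 0],
    [0, 0, 0, 0, 0],
  ],
)

```text
clock: 6.75
position: [0.5453, 0.1378, 0.0853]
tool_rot: [3.141, -0.0, 1.335]
force: [-4.9, 0.9, 20.5]
grip_width: 0.0001
finger_force: 10.3
```

Request:
jog_arm(
  motion=[
    [0, 0, -0.6, 0, 0],
    [0, 0, -0.5, 0, 0],
    [0, 0, -0.5, 0, 0],
    [0, 0, 0, 0, 0],
    [0, 0, 0, 0, 0],
  ],
)

```text
clock: 7.25
position: [0.5454, 0.1374, 0.1326]
tool_rot: [3.141, -0.0, 1.334]
force: [-0.8, 0.6, -0.3]
grip_width: 0.0
finger_force: 0.0
```

```bash
python3 go.py -93 0 86; python3 -c "
from h import *
crop(bot.grab_frame('top'),210,205,190,95,4,'pics/t3.png')"
```

```text
t 7.25 pos [0.5454 0.1374 0.1326] rot [ 3.141 -0.     1.334] F [-0.78  0.59 -0.27] w 0.0
q [-0.02  0.58 -0.46  1.84  0.35  0.8  -0.9 ]
clampframe [-92.4  -0.  132.6]
units [0.02 0.   1.55] turn 0.01
```

View pics/t3.png

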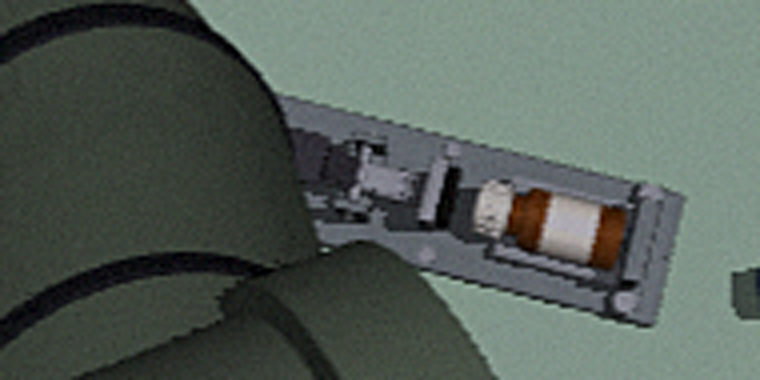

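The jaw pad edge has moved from about (448,197) to (462,200), which is 7 mm (one tooth). The cap face is at about (474,208). Now stroke 2.

Request:
jog_arm(
  motion=[
    [0, 0, 0.5, 0, 0],
    [0, 0, 0.5, 0, 0],
    [0, 0, 0.25, 0, 0],
    [0, 0, 0.2, 0, 0],
    [0, 0, 0, 0, 0],
  ],
)

```text
clock: 7.8
position: [0.5451, 0.1379, 0.0872]
tool_rot: [-3.141, 0.0, 1.335]
force: [2.7, 0.4, 6.4]
grip_width: -0.0
finger_force: 3.3
```

Request:
jog_arm(
  motion=[
    [0, 0, 0.05, 0, 0],
    [0, 0, 0.04, 0, 0],
    [0, 0, 0, 0, 0],
  ],
)

```text
clock: 8.1
position: [0.5452, 0.1378, 0.0855]
tool_rot: [-3.141, 0.0, 1.335]
force: [-0.6, 0.9, 15.7]
grip_width: 0.0
finger_force: 7.3
```

Request:
jog_arm(
  motion=[
    [0, 0, 0.02, 0, 0],
    [0, 0, 0, 0, 0],
  ],
)

```text
clock: 8.3
position: [0.5453, 0.1378, 0.0853]
tool_rot: [3.142, 0.0, 1.335]
force: [-3.3, -0.2, 22.5]
grip_width: 0.0
finger_force: 11.0
```

Full stroke reached its own stop at z 0.0855. Raising, then stroke 3 in steps.

Request:
jog_arm(
  motion=[
    [0, 0, -0.6, 0, 0],
    [0, 0, -0.5, 0, 0],
    [0, 0, -0.5, 0, 0],
    [0, 0, 0, 0, 0],
    [0, 0, 0, 0, 0],
    [0, 0, 0.4, 0, 0],
    [0, 0, 0.4, 0, 0],
    [0, 0, 0.3, 0, 0],
    [0, 0, 0, 0, 0],
  ],
)

```text
clock: 9.2
position: [0.5448, 0.1379, 0.0988]
tool_rot: [-3.14, 0.0, 1.335]
force: [-0.7, 1.0, 5.4]
grip_width: 0.0002
finger_force: 2.6
```

Request:
jog_arm(
  motion=[
    [0, 0, 0.07, 0, 0],
    [0, 0, 0.06, 0, 0],
    [0, 0, 0, 0, 0],
  ],
)

```text
clock: 9.5
position: [0.5449, 0.138, 0.0963]
tool_rot: [-3.141, -0.0, 1.335]
force: [-1.8, 2.2, 6.6]
grip_width: 0.0003
finger_force: 3.4
```

Request:
jog_arm(
  motion=[
    [0, 0, 0.05, 0, 0],
    [0, 0, 0.05, 0, 0],
    [0, 0, 0, 0, 0],
  ],
)

```text
clock: 9.8
position: [0.5449, 0.1381, 0.0934]
tool_rot: [-3.141, -0.0, 1.335]
force: [-1.6, 3.2, 6.1]
grip_width: -0.0002
finger_force: 3.2
```

Request:
jog_arm(
  motion=[
    [0, 0, 0.05, 0, 0],
    [0, 0, 0.05, 0, 0],
    [0, 0, 0, 0, 0],
  ],
)

```text
clock: 10.1
position: [0.5449, 0.138, 0.0904]
tool_rot: [-3.141, -0.0, 1.335]
force: [-1.6, 2.8, 5.7]
grip_width: -0.0001
finger_force: 3.0
```

Request:
jog_arm(
  motion=[
    [0, 0, 0.05, 0, 0],
    [0, 0, 0.05, 0, 0],
    [0, 0, 0, 0, 0],
  ],
)

```text
clock: 10.4
position: [0.5449, 0.138, 0.0874]
tool_rot: [-3.141, -0.0, 1.335]
force: [-1.6, 2.9, 7.1]
grip_width: 0.0002
finger_force: 3.7
```

Request:
jog_arm(
  motion=[
    [0, 0, 0.04, 0, 0],
    [0, 0, 0.04, 0, 0],
    [0, 0, 0, 0, 0],
  ],
)

```text
clock: 10.7
position: [0.545, 0.1379, 0.0855]
tool_rot: [-3.141, 0.0, 1.335]
force: [-4.8, 1.5, 16.6]
grip_width: 0.0004
finger_force: 7.7
```

Request:
jog_arm(
  motion=[
    [0, 0, -0.6, 0, 0],
    [0, 0, -0.5, 0, 0],
    [0, 0, -0.5, 0, 0],
    [0, 0, 0, 0, 0],
    [0, 0, 0, 0, 0],
    [0, 0, 0.4, 0, 0],
    [0, 0, 0.4, 0, 0],
    [0, 0, 0.25, 0, 0],
    [0, 0, 0, 0, 0],
  ],
)

```text
clock: 11.6
position: [0.5448, 0.1378, 0.1002]
tool_rot: [-3.14, 0.0, 1.335]
force: [0.1, 0.9, 5.2]
grip_width: 0.0004
finger_force: 2.6
```

```bash
python3 -c "
from h import *
crop(bot.grab_frame('top'),310,230,80,60,8,'pics/t4.png')"
```

```text
(no output)
```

View pics/t4.png

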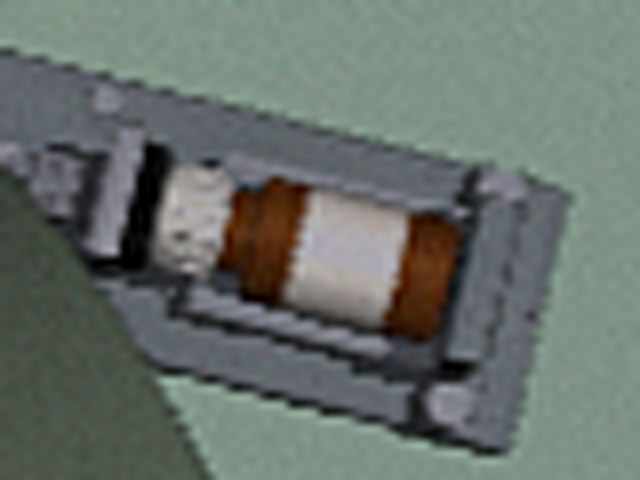

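The jaw pad at (150,205) now touches the cap, the vial bottom is almost at the end stop at (460,280), and the cap still stands out at (230,230). Stroke 4, carefully.

Request:
jog_arm(
  motion=[
    [0, 0, 0.06, 0, 0],
    [0, 0, 0.06, 0, 0],
    [0, 0, 0, 0, 0],
  ],
)

```text
clock: 11.95
position: [0.5449, 0.138, 0.098]
tool_rot: [-3.141, -0.0, 1.335]
force: [-1.9, 3.3, 6.3]
grip_width: -0.0002
finger_force: 3.2
```

Request:
jog_arm(
  motion=[
    [0, 0, 0.04, 0, 0],
    [0, 0, 0.04, 0, 0],
    [0, 0, 0, 0, 0],
  ],
)

```text
clock: 12.25
position: [0.545, 0.1381, 0.0958]
tool_rot: [-3.141, -0.0, 1.335]
force: [-2.6, 3.1, 8.4]
grip_width: 0.0001
finger_force: 4.0
```

Request:
jog_arm(
  motion=[
    [0, 0, 0.04, 0, 0],
    [0, 0, 0.04, 0, 0],
    [0, 0, 0, 0, 0],
  ],
)

```text
clock: 12.55
position: [0.545, 0.1382, 0.0934]
tool_rot: [-3.141, -0.0, 1.335]
force: [-2.4, 2.9, 9.9]
grip_width: -0.0
finger_force: 4.5
```

Request:
jog_arm(
  motion=[
    [0, 0, 0.04, 0, 0],
    [0, 0, 0.04, 0, 0],
    [0, 0, 0, 0, 0],
  ],
)

```text
clock: 12.85
position: [0.545, 0.1381, 0.0911]
tool_rot: [-3.141, -0.0, 1.335]
force: [-2.5, 3.5, 9.9]
grip_width: 0.0
finger_force: 4.8
```

Request:
jog_arm(
  motion=[
    [0, 0, 0.04, 0, 0],
    [0, 0, 0.04, 0, 0],
    [0, 0, 0, 0, 0],
  ],
)

```text
clock: 13.15
position: [0.545, 0.1381, 0.0887]
tool_rot: [-3.141, -0.0, 1.335]
force: [-3.4, 3.0, 9.4]
grip_width: -0.0002
finger_force: 4.5
```

Request:
jog_arm(
  motion=[
    [0, 0, 0.04, 0, 0],
    [0, 0, 0.02, 0, 0],
    [0, 0, 0, 0, 0],
  ],
)

```text
clock: 13.45
position: [0.545, 0.1381, 0.087]
tool_rot: [-3.141, -0.0, 1.335]
force: [-3.7, 2.5, 9.8]
grip_width: -0.0002
finger_force: 5.3
```

Request:
jog_arm(
  motion=[
    [0, 0, 0.03, 0, 0],
    [0, 0, 0, 0, 0],
  ],
)

```text
clock: 13.65
position: [0.545, 0.138, 0.0861]
tool_rot: [-3.141, -0.0, 1.335]
force: [-3.5, 1.6, 10.4]
grip_width: 0.0003
finger_force: 5.4
```

Request:
jog_arm(
  motion=[
    [0, 0, 0.025, 0, 0],
    [0, 0, 0, 0, 0],
  ],
)

```text
clock: 13.85
position: [0.545, 0.138, 0.0856]
tool_rot: [-3.141, -0.0, 1.335]
force: [-4.4, 1.8, 14.3]
grip_width: 0.0003
finger_force: 7.3
```

Request:
jog_arm(
  motion=[
    [0, 0, -0.6, 0, 0],
    [0, 0, -0.5, 0, 0],
    [0, 0, -0.5, 0, 0],
    [0, 0, 0, 0, 0],
    [0, 0, 0, 0, 0],
    [0, 0, 0.4, 0, 0],
    [0, 0, 0.35, 0, 0],
    [0, 0, 0.2, 0, 0],
    [0, 0, 0, 0, 0],
  ],
)

```text
clock: 14.75
position: [0.5447, 0.1377, 0.1032]
tool_rot: [-3.14, 0.001, 1.335]
force: [-0.7, 0.5, 2.8]
grip_width: 0.0001
finger_force: 1.2
```

Request:
jog_arm(
  motion=[
    [0, 0, 0.04, 0, 0],
    [0, 0, 0.04, 0, 0],
    [0, 0, 0, 0, 0],
  ],
)

```text
clock: 15.05
position: [0.545, 0.1377, 0.1022]
tool_rot: [-3.141, 0.0, 1.335]
force: [-3.3, 0.7, 4.0]
grip_width: -0.0004
finger_force: 2.5
```

Request:
jog_arm(
  motion=[
    [0, 0, 0.04, 0, 0],
    [0, 0, 0.04, 0, 0],
    [0, 0, 0, 0, 0],
  ],
)

```text
clock: 15.35
position: [0.5451, 0.1379, 0.1]
tool_rot: [-3.142, -0.0, 1.335]
force: [-4.0, 0.6, 6.0]
grip_width: 0.0
finger_force: 3.1
```

Request:
jog_arm(
  motion=[
    [0, 0, 0.04, 0, 0],
    [0, 0, 0, 0, 0],
  ],
)

```text
clock: 15.55
position: [0.5451, 0.138, 0.0989]
tool_rot: [3.142, -0.0, 1.335]
force: [-3.6, 1.2, 8.4]
grip_width: 0.0001
finger_force: 4.2
```

Request:
jog_arm(
  motion=[
    [0, 0, 0.04, 0, 0],
    [0, 0, 0, 0, 0],
  ],
)

```text
clock: 15.75
position: [0.5452, 0.138, 0.0978]
tool_rot: [3.141, -0.0, 1.335]
force: [-3.9, 1.7, 9.6]
grip_width: -0.0003
finger_force: 4.6
```

Request:
jog_arm(
  motion=[
    [0, 0, 0.04, 0, 0],
    [0, 0, 0, 0, 0],
  ],
)

```text
clock: 15.95
position: [0.5452, 0.1381, 0.0966]
tool_rot: [3.141, -0.001, 1.335]
force: [-4.3, 2.1, 9.8]
grip_width: -0.0001
finger_force: 5.0
```

Request:
jog_arm(
  motion=[
    [0, 0, 0.04, 0, 0],
    [0, 0, 0, 0, 0],
  ],
)

```text
clock: 16.15
position: [0.5452, 0.1381, 0.0955]
tool_rot: [3.141, -0.001, 1.335]
force: [-4.7, 2.1, 10.4]
grip_width: 0.0003
finger_force: 5.3
```

Request:
jog_arm(
  motion=[
    [0, 0, 0.04, 0, 0],
    [0, 0, 0, 0, 0],
  ],
)

```text
clock: 16.35
position: [0.5453, 0.1382, 0.0943]
tool_rot: [3.141, -0.001, 1.335]
force: [-4.5, 2.3, 11.3]
grip_width: 0.0
finger_force: 5.8
```

Request:
jog_arm(
  motion=[
    [0, 0, 0.04, 0, 0],
    [0, 0, 0, 0, 0],
  ],
)

```text
clock: 16.55
position: [0.5453, 0.1382, 0.0933]
tool_rot: [3.141, -0.001, 1.335]
force: [-6.0, 3.0, 14.2]
grip_width: 0.0003
finger_force: 7.0
```

Request:
jog_arm(
  motion=[
    [0, 0, 0.04, 0, 0],
    [0, 0, 0, 0, 0],
  ],
)

```text
clock: 16.75
position: [0.5454, 0.1382, 0.0922]
tool_rot: [3.141, -0.001, 1.335]
force: [-5.7, 3.1, 16.4]
grip_width: 0.0003
finger_force: 8.3
```

Request:
jog_arm(
  motion=[
    [0, 0, 0.03, 0, 0],
    [0, 0, 0, 0, 0],
  ],
)

```text
clock: 16.95
position: [0.5454, 0.1383, 0.0914]
tool_rot: [3.141, -0.001, 1.335]
force: [-6.0, 3.0, 17.8]
grip_width: -0.0002
finger_force: 9.3
```

The trigger went firm before its stop, at 17.8 N. Now lift and move over to the tab.

Request:
jog_arm(
  motion=[
    [0, 0, -0.6, 0, 0],
    [0, 0, -0.5, 0, 0],
    [0, 0, -0.8, 0, 0],
    [0, 0, -0.8, 0, 0],
    [-1, 0, 0, 0, 0],
    [-1, 0, 0, 0, 0],
    [-1, 0, 0, 0, 0],
    [-1, 0, 0, 0, 0],
    [-0.2, 0, 0, 0, 0],
    [0, 0, 0, 0, 0],
    [0, 0, 0, 0, 0],
  ],
)

```text
clock: 18.05
position: [0.5161, 0.016, 0.1718]
tool_rot: [3.141, -0.001, 1.335]
force: [1.4, 0.1, -0.3]
grip_width: 0.0002
finger_force: 0.0
```

```bash
python3 go.py 34 0 80; python3 -c "
from h import *
crop(bot.grab_frame('side'),210,175,170,130,4,'pics/s5.png')"
```

```text
t 18.05 pos [0.5161 0.016  0.1718] rot [ 3.141e+00 -1.000e-03  1.335e+00] F [ 1.35  0.15 -0.28] w 0.0002
q [ 0.23  0.46 -0.49  1.92  0.29  0.82 -0.66]
clampframe [ 32.5   0.  171.8]
units [-0.05 -0.    3.06] turn 0.02
```

View pics/s5.png

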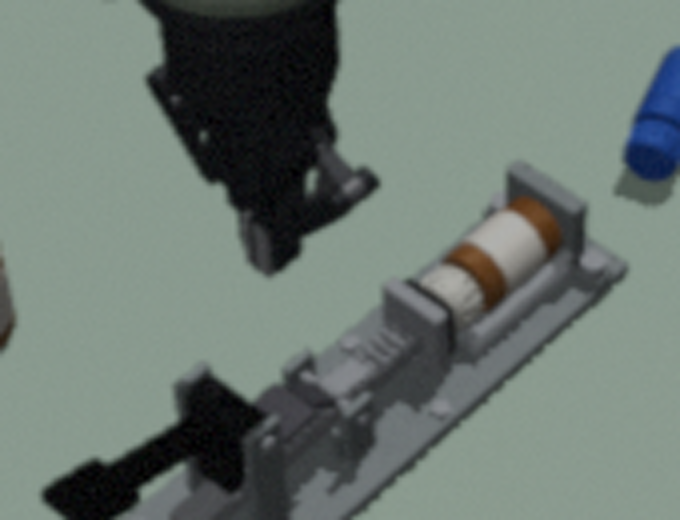

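The cap now sits against the vial body, with no gap near (475,280). The fingers hang over the tab at about (290,410). Descending.

Request:
jog_arm(
  motion=[
    [-0.05, 0, 1, 0, 0],
    [0, 0, 1, 0, 0],
    [0, 0, 1, 0, 0],
    [0, 0, 0.3, 0, 0],
    [0, 0, 0, 0, 0],
  ],
)

```text
clock: 18.6
position: [0.515, 0.0146, 0.0718]
tool_rot: [-3.14, 0.0, 1.336]
force: [0.4, 0.1, 0.9]
grip_width: -0.0
finger_force: 0.0
```

Request:
jog_arm(
  motion=[
    [0, 0, 0.2, 0, 0],
    [0, 0, 0.1, 0, 0],
    [0, 0, 0, 0, 0],
  ],
)

```text
clock: 18.9
position: [0.5157, 0.0136, 0.0639]
tool_rot: [3.141, -0.0, 1.335]
force: [0.0, -0.1, -0.2]
grip_width: 0.0
finger_force: 0.0
```

Request:
jog_arm(
  motion=[
    [0, 0, 0.1, 0, 0],
    [0, 0, 0.1, 0, 0],
    [0, 0, 0, 0, 0],
  ],
)

```text
clock: 19.2
position: [0.5156, 0.0137, 0.0574]
tool_rot: [3.141, -0.0, 1.335]
force: [0.7, 1.2, 2.3]
grip_width: 0.0
finger_force: 1.0
```

Request:
jog_arm(
  motion=[
    [0, 0, 0.07, 0, 0],
    [0, 0, 0.07, 0, 0],
    [0, 0, 0, 0, 0],
  ],
)

```text
clock: 19.5
position: [0.5159, 0.0138, 0.0537]
tool_rot: [3.141, -0.0, 1.335]
force: [-2.2, 1.3, 18.3]
grip_width: 0.0006
finger_force: 9.3
```

Request:
jog_arm(
  motion=[
    [0, 0, 0.04, 0, 0],
    [0, 0, 0.03, 0, 0],
    [0, 0, 0, 0, 0],
  ],
)

```text
clock: 19.8
position: [0.5162, 0.0139, 0.0528]
tool_rot: [3.139, -0.0, 1.335]
force: [-9.1, 0.9, 46.2]
grip_width: 0.0001
finger_force: 22.7
```

Request:
jog_arm(
  motion=[
    [0, 0, -0.05, 0, 0],
    [0, 0, 0, 0, 0],
    [0, 0, 0, 0, 0],
    [0, 0, 0, 0, 0],
    [0, 0, 0, 0, 0],
    [0, 0, 0, 0, 0],
    [0, 0, 0, 0, 0],
    [0, 0, 0, 0, 0],
    [0, 0, 0, 0, 0],
    [0, 0, 0, 0, 0],
  ],
)

```text
clock: 20.8
position: [0.5159, 0.0138, 0.0535]
tool_rot: [3.14, -0.0, 1.335]
force: [-3.6, 1.2, 24.1]
grip_width: 0.0002
finger_force: 12.1
```

```bash
python3 -c "
from h import *
crop(bot.grab_frame('side'),210,175,170,130,4,'pics/s6.png')"
```

```text
(no output)
```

View pics/s6.png

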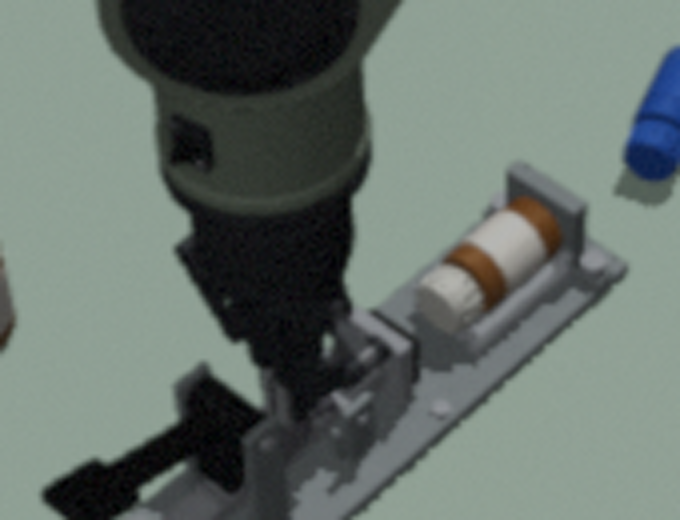

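The jaw has sprung back: its corner is at about (412,342), matching the starting (410,342). The vial is in its cradle. I'll hold a little longer, lift and check.

Request:
jog_arm(
  motion=[
    [0, 0, 0, 0, 0],
    [0, 0, 0, 0, 0],
    [0, 0, 0, 0, 0],
    [0, 0, -0.3, 0, 0],
    [0, 0, -0.7, 0, 0],
    [0, 0, -1, 0, 0],
    [0, 0, -1, 0, 0],
    [0, 0, -1, 0, 0],
    [0, 0, -1, 0, 0],
    [0, 0, 0, 0, 0],
    [0, 0, 0, 0, 0],
  ],
)

```text
clock: 21.95
position: [0.5154, 0.0133, 0.2028]
tool_rot: [3.141, 0.0, 1.334]
force: [0.4, -0.2, -0.6]
grip_width: -0.0001
finger_force: 0.0
```

```bash
python3 go.py; python3 -c "
from h import *
f=bot.grab_frame('side');a=f['pixels'][205:335,210:380,::-1]
b=cv2.imread('pics/s1.png')
n=cv2.resize(a,None,fx=4,fy=4,interpolation=cv2.INTER_CUBIC)
cv2.imwrite('pics/s7.png',cv2.resize(np.hstack([b[:,200:600],n[:,200:600]]),(800,520)))"
```

```text
t 21.95 pos [0.5154 0.0133 0.2028] rot [3.141 0.    1.334] F [ 0.37 -0.18 -0.64] w -0.0001
q [ 0.25  0.42 -0.51  1.9   0.26  0.89 -0.63]
clampframe [ 35.3  -0.  202.8]
```

View pics/s7.png

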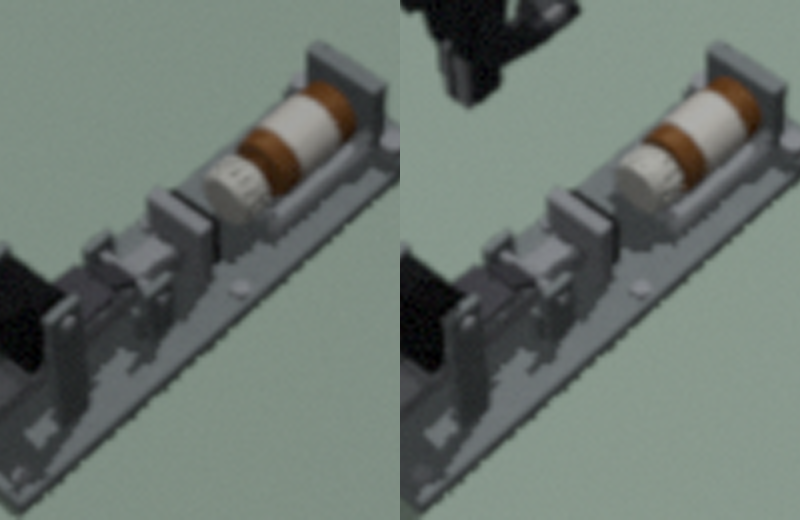

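The before and after crops match: the jaw is at the same place, (180,230) against (580,230). The cap is home and the vial lies in its cradle.

```bash
python3 -c "
from workcell import bot
print(bot.job_done())"
```

```text
the job is handed in; nothing more can be done
None
```

The job is handed in at about 22 s on the robot's clock: the cap is home (trigger firm at 17.8 N on stroke 5), the jaw is fully back and the vial lies in its cradle; the fingers briefly reached 46 N on the release tab at its stop, above the 40 N limit if that limit covers the fingers as well as the arm and gripper body.

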